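# Refit the steam valve handle and lock it in its notch

## Robot

A 6-joint arm with a two-finger parallel gripper is mounted at the origin on the work surface. World frame = base frame: x ahead of the robot, y to its left, z up, the work surface at z = 0. Lengths are in m, angles in rad, forces in N, time in s.
With the tool pointing down it reaches from about 0.275 to 0.975 m from the base axis. Payload 8.4 kg.
Tool frame: the origin (TCP) lies midway between the tips of the shut fingers; the grasp point (between the pads) lies behind it (robot.grip_point_offset is the z of the grasp point in the tool frame, in m); z points along the fingers, x is the direction in which the jaws open and shut, and the axes are right-handed (so a half turn about z gives the same grasp; the last joint's range is limited). The gripper opens to 92 mm and grips with 3 to 60 N. Pads are 20 mm wide; open, the fingers measure 128 mm over their backs; the gripper's body (75 mm by 189 mm) begins 69 mm behind the grasp point.
Start: joints at [1.232, 0.353, 1.633, -0, 1.155, -0.002], TCP at [0.207, 0.59, 0.215] pointing down, gripper open.
Joint ranges: [-2.63, 2.63], [-0.92, 2.1], [0.06, 2.66], [-1.3, 4.44], [0, 2.69], [-3.02, 3.02]. Speed limits (rad/s): [2.22, 2.22, 2.79, 3.14, 3.14, 3.14].

## Interface

Orientations are given as a rotation vector (axis times angle).
In Python, from rig import robot gives the robot as it stands.
- The arm moves only by the tool arm_command, never from a script. Its arguments are lists of equal length, an entry for each row: "linear": the shift along the world's x, y, z in cm, a list of three; "yaw": the turn about the world's z in degrees. In form: {"linear": [[x, y, z], ...], "yaw": [yaw, ...]}. A call has 1 to 12 rows; each row shifts and turns the pose as measured when the row begins; what a row does not reach is not made up. A row lasts 1/10 s, in which the tool goes at most 50 mm and 8.59 degrees, less where a joint would pass 70% of its speed; a pose out of reach is approached as far as the arm can. A call with a gripper value outside its range is refused whole. "hand" is the gripper command: -1 is shut, 1 is fully open, values between are in proportion, set as the call begins (left out, the last holds). The fingers move at their own pace and stop on an object; the grip force is fixed at half the most. Time passes only in rows, so rows that do not move let the fingers close. It gives the time, the measured TCP pose, the force and the opening at its end, in the units of the state.
- robot.read_state(): the state, without advancing time (a new reading comes with each control period).
- robot.read_camera(name): name is "scene" or "top"; returns (picture, depth): 400x640x3 uint8, blue, green, red; 400x640 float32, m along the optical axis (not along the pixel's ray), 0 where there is no reading.
- robot.camera_model(name): a dict with "vertical_fov" (degrees; the focal length in pixels is half the picture's height over the tangent of half this angle, whatever the lens; pixels are square), "cx", "cy" (the principal point, pixels), "cam_to_world" (4x4, takes a point from camera to world coordinates). Camera axes: x right, y down, z forward; pixel columns grow to the right and rows downward; lengths in m; the calibration is good to about 2 mm. A picture is of the moment at which its call begins. camera_model takes no time and is no camera call.
- robot.hand_in(): hands the job in, once; it reports no verdict.
The state is a dict: "clock": time; "q": joint angles; "joint_vel": joint speeds; "effort": joint torques, N m; "ee_pos": TCP position; "orientation": TCP orientation; "ft_force": force on the tool from outside, world axes, zero at the start; "torque": the same for the moment, N m; "grip_width": finger opening in m.
Only numpy, scipy, OpenCV 4.12 (cv2) and the standard library are available. Lean on these libraries where they do the work, as an engineer would, in place of code of your own. Each camera call takes 0.05 s, during which the arm holds its last target. There are 200 camera calls.

## Task

The lever handle has come off the steam valve. Slide the lidded stack of two bamboo baskets, kept upright, clear of the whole circle that the handle can reach round the valve; then fit the square-bored handle fully home on the square spindle, down on the cam with its arm on the side of the flange's ear, and let go of it. Then swing the handle round anticlockwise (seen from above) until it has climbed over the cam and dropped into the low notch; the handle must never touch the baskets, and everything else stays where it stands.

Things in the scene. Friction and masses are not known exactly. Their poses are not given: they have to be found in the camera images.
- valve: Steam valve fixed to the counter: round flange 110 mm across, 8 mm thick, one flat ear 20 mm wide reaching 83 mm from the axis along +x; round body 28 mm high, on it a brass cam ring round the square spindle; a low pipe (32 mm high, to 94 mm from the axis) on the -y side. Origin: on the spindle axis, on the counter; z up.
- notch (a point): Middle of the cam's open notch, 41 mm from the axis, 1.75 rad anticlockwise of the ear. The ring (radius 33 to 49 mm) is the same again half a turn on. Heights over the counter by angle from the ear: low track 46 mm, -0.35 to 0.45 rad; ramp up to 54 mm at 1.15; top to 1.45; notch (below 36 mm) to 2.05; stop wall 60 mm on to 2.79. Axes as the valve's.
- seat (a point): Centre of the spindle's round shoulder (48 mm across), 40 mm above the counter, turning with the spindle. From it stands the 18 mm square shaft, 43 mm long (top 83 mm above the counter), flats square to x and y. z up; x points 0 to 0.3 rad anticlockwise of the ear at the start, and is the way the handle's arm is to point.
- spindle (a joint): Turn of the spindle in rad, valve x to seat x, growing anticlockwise from above; 0 to 0.3 at the start. Turns freely (0.03 N m). The fitted handle (0.1 rad of play on it) is pushed with 2 to 5 N at 90 mm from the axis; it climbs 8 mm over the cam and falls 14 mm by its weight into the notch when its arm is 1.6 to 1.9 rad from the ear.
- handle: Square-bored lever handle, lying the way up it is fitted, 0.4 kg. Steel boss 44 (x) by 36 (y) by 48 mm high, 20 mm square through-bore, flats along x and y. Two lugs, 10 mm wide and high, level with the underside, reach 48 mm from the axis along +x and -x and ride the cam: on the low track the underside is 6 mm above the shoulder, in the notch on it. Origin: centre of the underside, on the bore axis.
- handle_tip (a point): Middle of the end of the square-bored handle's black plastic arm, 130 mm along the handle's x from the bore axis, 26 mm above the boss's underside. The arm runs along +x from the boss to here, 20 mm wide, 18 mm thick (17 to 35 mm above the underside). The handle's centre of mass is about 8 mm from the bore towards the arm.
- basket: Stack of two small bamboo dim sum baskets with a lid, one piece, round, 110 mm across, 88 mm tall to the lid's edge, lid top and loop to 102 mm, 0.28 kg, stands beside the valve in the handle's sweep. Origin: centre of its underside.
- spare: A similar lever handle with a round boss (42 mm across, 48 mm high) and a round bore of 19 mm: it does not fit. Arm and lugs as on the other. Leave it. Origin: centre of the boss's underside, x along the arm.
- measure: Steel measuring cup, 76 mm across the rim, 60 mm tall, with a flat handle along its x reaching 112 mm from its axis, 55 mm up. Leave it. Origin: centre of its underside.
- timer: Kitchen timer, 76 mm square, 50 mm tall with white dome and button. Leave it. Origin: centre of its underside.
- spoon: White ceramic soup spoon, 135 mm long along its x, 18 mm tall. Leave it. Origin: underside, 18 mm from the bowl's centre.
- open_basket: Open single bamboo basket, 111 mm across, 44 mm tall. Leave it. Origin: centre of its underside.
- bottle: Brown glass sauce jar with black cap, 64 mm across, 150 mm tall. Leave it. Origin: centre of its underside.
- teacup: White cup, 72 mm across, 55 mm tall. Leave it. Origin: centre of its underside.
Not all that is in view belongs to the job. What is shaped like the basket but orange or purple is not meant. Leave any green look-alike of the valve alone.

How it is judged:
By the outcome, as a careful person would: the job done as asked, in the order asked, and still so for the second after the job is handed in, with the robot touching nothing.
It also fails if it takes over 70 s, if anything falls off the work surface, if the arm or the gripper's body presses on something with over 40 N, if the wrist force passes 120 N, or if a joint passes its speed limit or range.

## Working session

There is one attempt and no reset: what is moved stays moved. The work goes in short steps, Python scripts to look and compute and a tool call to move; the robot and the scene stay as the last step left them, time stands still between calls to the robot, and variables do not carry over. Pictures are saved under pics/ and viewed, about 8 in all and at most 12, crops included, and the job is handed in when it is done.

Besides the shell and the picture viewer there is one more tool, called after "Request:" as a command line: name --pt "numbers of a row" for each row, then --argument value for the rest. arm_command: Moves the arm, as the interface text tells. Its arguments: {"type":"object","properties":{"linear":{"type":"array"},"yaw":{"type":"array"},"hand":{"type":"number"}},"required":["linear","yaw"]}

```bash
mkdir -p pics; ls; cat > h.py <<'E'
import numpy as np, cv2
from rig import robot
def grab(n,tag):
    im,d=robot.read_camera(n); cv2.imwrite(f'pics/{tag}.png',im); np.save(f'pics/{tag}.npy',d); return im,d
def pts(n,d):
    m=robot.camera_model(n); f=200/np.tan(np.radians(m['vertical_fov'])/2)
    v,u=np.mgrid[:400,:640]; P=np.stack([(u-m['cx'])/f*d,(v-m['cy'])/f*d,d],-1)
    T=np.array(m['cam_to_world']); W=P@T[:3,:3].T+T[:3,3]; W[d==0]=np.nan; return W
def pix(n,p):
    m=robot.camera_model(n); f=200/np.tan(np.radians(m['vertical_fov'])/2)
    T=np.array(m['cam_to_world']); c=T[:3,:3].T@(np.array(p)-T[:3,3]); return c[0]/c[2]*f+m['cx'],c[1]/c[2]*f+m['cy']
E
python3 - <<'E'
from h import *
for n in('scene','top'):
    im,d=grab(n,n+'0'); m=robot.camera_model(n); print(n,m['vertical_fov'],m['cx'],m['cy'],np.round(m['cam_to_world'],3).tolist())
print(robot.read_state(), robot.grip_point_offset)
E
```

```text
pics
scene 57.99814561479415 323.19258278162573 200.74142547741818 [[0.192, 0.84, -0.507, 1.09], [0.981, -0.164, 0.101, -0.131], [0.002, -0.517, -0.856, 1.072], [0.0, 0.0, 0.0, 1.0]]
top 43.54307519350429 314.0740369558469 198.93175883366007 [[-0.001, -0.983, 0.182, 0.231], [-1.0, -0.001, -0.01, 0.018], [0.01, -0.182, -0.983, 1.615], [0.0, 0.0, 0.0, 1.0]]
{'clock': 0.1, 'q': array([ 1.23159391e+00,  3.53559569e-01,  1.63404035e+00,  2.25346644e-05,
        1.15519630e+00, -2.40537174e-03]), 'joint_vel': array([ 0.00054948, -0.00188303, -0.00165405,  0.00010921,  0.00164792,
       -0.00041724]), 'effort': array([ 1.38838652e-03, -5.94908059e+01, -3.34928477e+01,  7.00590480e-02,
        1.82854920e-02, -4.16972705e-05]), 'ee_pos': array([0.20639306, 0.58947881, 0.21395914]), 'orientation': array([ 2.56179550e+00,  1.81729235e+00, -1.56292806e-03]), 'ft_force': array([-0.0269344 , -0.0276085 , -0.29008661]), 'torque': array([-0.01020207,  0.04195463, -0.00647634]), 'grip_width': 0.09175432262310661} -0.0187
```

View pics/top0.png

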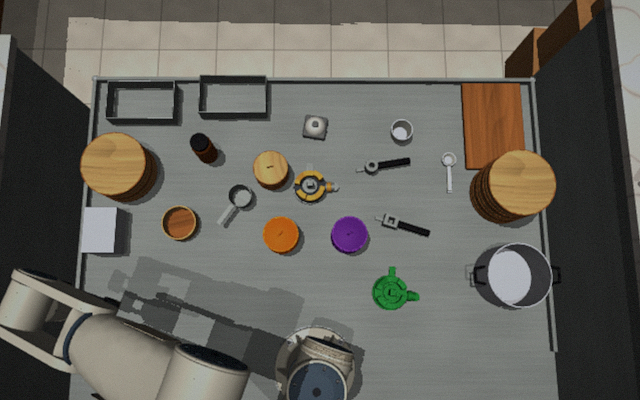

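View pics/scene0.png

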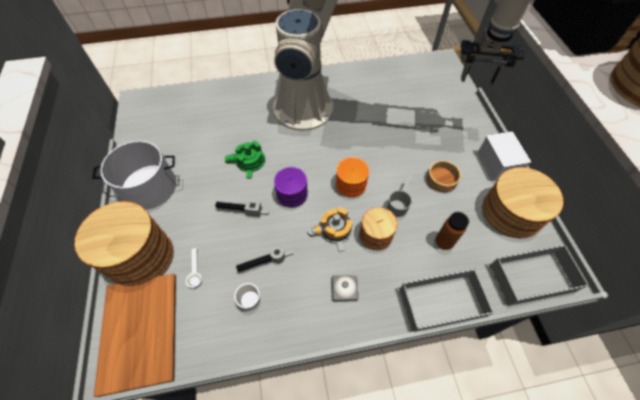

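```bash
python3 - <<'E'
import cv2, numpy as np
im=cv2.imread('pics/top0.png'); c=cv2.resize(im[140:250,250:440],None,fx=4.2,fy=4.2,interpolation=cv2.INTER_CUBIC); cv2.imwrite('pics/c1.png',c)
from h import *
W=pts('top',np.load('pics/top0.npy'))
for n,u,v in [('basket',270,168),('spindle',311,184),('ear',309,168),('pipe',333,187),('sqboss',390,223),('sqtip',428,233),('spareboss',373,167),('measure',240,197),('open',180,223),('orange',281,235),('purple',350,235),('timer',315,127),('bottle',202,145),('table',300,280)]: print(n,np.round(W[v,u],3))
E
```

```text
basket [0.61  0.14  0.093]
spindle [0.561 0.012 0.085]
ear [0.632 0.018 0.007]
pipe [ 0.564 -0.059  0.026]
sqboss [ 0.443 -0.238  0.047]
sqtip [ 0.413 -0.36   0.033]
spareboss [ 0.635 -0.193  0.007]
measure [ 0.536  0.245 -0.003]
open [0.449 0.435 0.005]
orange [0.399 0.103 0.098]
purple [ 0.4   -0.107  0.09 ]
timer [ 0.761 -0.001  0.042]
bottle [0.668 0.343 0.148]
table [ 0.267  0.047 -0.003]
```

View pics/c1.png

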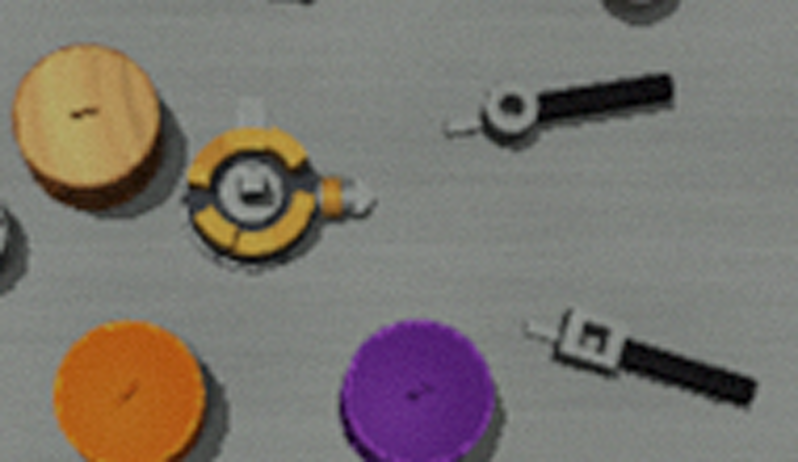

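```bash
cat >> h.py <<'E'
def cloud(tags):
    out=[]
    for n,t in tags:
        W=pts(n,np.load(f'pics/{t}.npy')); out.append(W.reshape(-1,3)[~np.isnan(W).any(-1).ravel()])
    return out
def near(P,c,r,z0,z1):
    m=(np.hypot(P[:,0]-c[0],P[:,1]-c[1])<r)&(P[:,2]>z0)&(P[:,2]<z1); return P[m]
E
python3 - <<'E'
from h import *
np.set_printoptions(precision=4,suppress=True)
for (n,P) in zip(('top','scene'),cloud([('top','top0'),('scene','scene0')])):
    print('==',n)
    q=near(P,(.45,0),.05,-.03,.03); print('table z',len(q),np.median(q[:,2]),q[:,2].std())
    q=near(P,(.558,.012),.03,.068,.1); print('shaft',len(q),q.mean(0),q[:,:2].min(0),q[:,:2].max(0))
    q=near(P,(.558,.012),.07,.04,.068); c,r=cv2.minEnclosingCircle(q[:,:2].astype(np.float32)); print('cam',len(q),q.mean(0),c,r)
    q=near(P,(.605,.14),.075,.08,.11); c,r=cv2.minEnclosingCircle(q[:,:2].astype(np.float32)); print('basket',len(q),q.mean(0),c,r)
    q=near(P,(.443,-.238),.035,.042,.06); print('boss top',len(q),q.mean(0),cv2.minAreaRect(q[:,:2].astype(np.float32)))
    q=near(P,(.42,-.32),.08,.022,.045); q=q[q[:,1]<-.27]; print('arm',len(q),q.mean(0),cv2.minAreaRect(q[:,:2].astype(np.float32)))
    q=near(P,(.63,.012),.03,.004,.02);q=q[(q[:,0]>.618)]; print('ear',len(q),q.mean(0),q.max(0))
    q=near(P,(.564,-.06),.035,.018,.05); print('pipe',len(q),q.mean(0),q.min(0))
    q=P[(P[:,0]>.75)&(P[:,1]>.1)&(P[:,1]<.3)&(P[:,2]>.015)]; print('tray',len(q),q.min(0) if len(q) else 0)
    q=near(P,(.53,.25),.12,.04,.08); print('measure',len(q),q.mean(0),q.min(0),q.max(0))
    q=near(P,(.66,.35),.08,.12,.17); print('bottle',len(q),q.mean(0),q.max(0))
    q=near(P,(.76,0),.06,.03,.07); print('timer',len(q),q.mean(0),q.min(0),q.max(0))
E
```

```text
== top
table z 736 -9.557070514076837e-05 0.0037936230399471965
shaft 38 [0.5669 0.0157 0.0812] [0.558  0.0059] [0.5796 0.0247]
cam 436 [0.5661 0.0153 0.0505] (0.5686221718788147, 0.005851010326296091) 0.058309391140937805
basket 944 [0.614  0.1396 0.0912] (0.6156614422798157, 0.14026735723018646) 0.05648438632488251
boss top 118 [ 0.4539 -0.242   0.0482] ((0.45387813448905945, -0.24179577827453613), (0.04418236017227173, 0.0363248772919178), 70.28475952148438)
arm 209 [ 0.4289 -0.3176  0.0339] ((0.4295409023761749, -0.31750109791755676), (0.10019607841968536, 0.021165937185287476), 71.33866119384766)
ear 43 [0.6384 0.0171 0.008 ] [0.6523 0.035  0.0157]
pipe 102 [ 0.5669 -0.0492  0.0277] [ 0.549  -0.0761  0.0182]
tray 696 [0.8012 0.1026 0.0153]
measure 270 [0.5146 0.247  0.0562] [0.4382 0.1348 0.0401] [0.5849 0.3065 0.0792]
bottle 344 [0.6763 0.3497 0.1451] [0.7078 0.3817 0.1575]
timer 255 [ 0.7694 -0.0014  0.04  ] [ 0.731  -0.0343  0.03  ] [0.8029 0.0285 0.0584]
== scene
table z 542 0.000867233588369043 0.002127296033476211
shaft 44 [0.5702 0.0158 0.0808] [0.5586 0.0072] [0.5786 0.0
[... 154 characters left out ...]
.13994157314300537) 0.05594847723841667
boss top 115 [ 0.4537 -0.2414  0.0482] ((0.45383211970329285, -0.24197225272655487), (0.044594574719667435, 0.03678864240646362), 73.45928192138672)
arm 197 [ 0.4324 -0.3172  0.0335] ((0.4297638535499573, -0.3163250684738159), (0.10130021721124649, 0.022870251908898354), 70.28742218017578)
ear 70 [0.6348 0.0159 0.0083] [0.6522 0.0348 0.0148]
pipe 115 [ 0.5704 -0.0483  0.0275] [ 0.548  -0.076   0.0182]
tray 1033 [0.804  0.101  0.0151]
measure 268 [0.5144 0.2506 0.0544] [0.4392 0.201  0.04  ] [0.5696 0.307  0.0648]
bottle 397 [0.6852 0.3468 0.1441] [0.7111 0.3808 0.1548]
timer 345 [ 0.7757 -0.0026  0.0405] [ 0.7439 -0.0325  0.0301] [0.804  0.029  0.0546]
```

Request:
arm_command --pt "2.9 -4.0 0" --pt "2.9 -4.0 0" --pt "2.9 -4.0 0" --pt "2.9 -4.0 0" --pt "2.9 -4.0 0" --pt "2.9 -4.0 0" --pt "2.9 -4.0 0" --pt "2.9 -4.0 0" --pt "2.9 -4.0 0" --pt "2.9 -4.0 0" --pt "2.9 -4.0 0" --pt "2.2 -3.4 0" --yaw '[3.3,3.3,3.3,3.3,3.3,3.3,3.3,3.3,3.3,3.3,3.3,3]' --hand -0.04

```text
clock: 1.3
ee_pos: [0.5466, 0.1068, 0.2111]
orientation: [1.755, 2.605, -0.005]
ft_force: [-0.7, 0.8, 0.6]
grip_width: 0.0444
```

Request:
arm_command --pt "0.1 0.9 0" --pt "0 0 -4" --pt "0 0 -4" --pt "0 0 -4" --pt "0 0 -3" --pt "0 0 -1.5" --pt "0 0 -0.5" --pt "0 0 0" --yaw '[-2,0,0,0,0,0,0,0]'

```text
clock: 2.1
ee_pos: [0.5504, 0.1087, 0.0347]
orientation: [1.809, 2.565, -0.004]
ft_force: [-0.4, 0.5, -1.0]
grip_width: 0.0444
```

Request:
arm_command --pt "-0.2 0.7 0" --pt "0 0.1 0" --pt "0.94 0.34 0" --pt "0.94 0.34 0" --pt "0.94 0.34 0" --pt "0.94 0.34 0" --pt "0.94 0.34 0" --pt "0.94 0.34 0" --yaw '[0,0,0,0,0,0,0,0]'

```text
clock: 2.9
ee_pos: [0.6108, 0.1401, 0.0387]
orientation: [1.807, 2.563, 0.0]
ft_force: [-0.9, -0.3, 0.6]
grip_width: 0.044
```

Request:
arm_command --pt "0.94 0.33 -0.1" --pt "0.94 0.33 -0.1" --pt "0.94 0.33 0" --pt "0.94 0.33 0" --pt "0.7 0.2 0" --pt "0 0 0" --yaw '[0,0,0,0,0,0]'

```text
clock: 3.5
ee_pos: [0.6609, 0.1571, 0.0364]
orientation: [1.807, 2.563, 0.001]
ft_force: [-0.7, -0.7, 0.6]
grip_width: 0.0442
```

```bash
cat > bk.py <<'E'
from h import *
import sys
np.set_printoptions(precision=4,suppress=True)
t=sys.argv[1]; grab('top','top'+t); grab('scene','scene'+t)
for n,P in zip(('top','scene'),cloud([('top','top'+t),('scene','scene'+t)])):
    q=near(P,(.71,.176),.075,.08,.097); q=q[q[:,0]>.6]; c,r=cv2.minEnclosingCircle(q[:,:2].astype(np.float32)); print(n,len(q),q.mean(0),c,r, q.max(0))
    V=np.array([.5685,.0157]); print('dist',np.hypot(*(np.array(c)-V)))
s=robot.read_state(); print(s['ee_pos'],s['ft_force'],s['clock'])
E
python3 bk.py 1
```

```text
top 15 [0.7132 0.1864 0.0879] (0.7238548398017883, 0.18069788813591003) 0.05436084792017937 [0.7508 0.2278 0.0953]
dist 0.22662618855540415
scene 946 [0.7224 0.1759 0.0914] (0.7126647233963013, 0.17688117921352386) 0.06008347496390343 [0.7725 0.2313 0.097 ]
dist 0.21624717340255376
[0.6599 0.1568 0.0363] [-0.6599  0.4061 -0.2188] 3.6
```

Request:
arm_command --pt "-2 -0.7 0" --pt "0 0 4" --pt "0 0 4" --pt "0 0 4" --pt "-1.5 -2.8 3" --pt "-1.5 -3 0" --pt "-1.5 -3 0" --pt "-1.5 -3 0" --pt "-1.5 -3 0" --pt "-1.5 -3 0" --pt "-1.5 -3 0" --pt "-1.5 -3 0" --yaw '[0,0,0,0,-8.5,-8.5,-8.5,-8.5,-8.5,-8.5,-8.5,-8.5]'

```text
clock: 4.8
ee_pos: [0.5126, -0.0937, 0.1931]
orientation: [2.937, 1.091, 0.008]
ft_force: [1.1, -0.5, -0.0]
grip_width: 0.0439
```

Request:
arm_command --pt "-1.2 -2.6 0" --pt "-1.2 -2.6 0" --pt "-1.2 -2.6 0" --pt "-1.2 -2.6 0" --pt "-1.2 -2.6 0" --pt "-1 -1 0" --pt "0 0 0" --yaw '[-8.5,-8.5,-8.5,-8.5,-8.5,-8.5,-8.5]' --hand 0.7

```text
clock: 5.5
ee_pos: [0.4355, -0.2421, 0.1942]
orientation: [3.082, -0.53, 0.005]
ft_force: [-1.0, 0.4, 0.1]
grip_width: 0.078
```

```bash
python3 bk.py 2; python3 - <<'E'
from h import *
s=robot.read_state(); o=s['orientation']; print('yaw',2*np.degrees(np.arctan2(o[1],o[0])), s['grip_width'])
a=cv2.imread('pics/top2.png')[100:250,230:440]; cv2.imwrite('pics/c2.png',cv2.resize(a,None,fx=3.8,fy=3.8,interpolation=cv2.INTER_CUBIC))
E
```

```text
top 846 [0.7157 0.1765 0.0903] (0.7172698974609375, 0.1771281659603119) 0.05668330565094948 [0.7733 0.2321 0.097 ]
dist 0.21952570500022967
scene 991 [0.7209 0.1747 0.0914] (0.7173664569854736, 0.17677783966064453) 0.05563557893037796 [0.7723 0.2319 0.097 ]
dist 0.21933374670840824
[ 0.4364 -0.2413  0.1943] [-0.3311 -0.4955  0.5898] 5.6
yaw -19.24731871435168 0.07849149095438764
```

Request:
arm_command --pt "1.75 -0.05 0" --pt "0 0 -4" --pt "0 0 -4" --pt "0 0 -4" --pt "0 0 -2.5" --pt "0 0 -0.5" --pt "0 0 0" --yaw '[1,0,0,0,0,0,0]'

```text
clock: 6.3
ee_pos: [0.4572, -0.2404, 0.0425]
orientation: [3.095, -0.439, 0.019]
ft_force: [0.8, -0.1, 0.1]
grip_width: 0.0781
```

Request:
arm_command --pt "-0.3 -0.15 0" --pt "0 0 -1.5" --pt "0 0 -0.9" --pt "0 0 0" --yaw '[-2,0,0,0]'

```text
clock: 6.7
ee_pos: [0.4574, -0.2435, 0.0231]
orientation: [3.083, -0.494, 0.031]
ft_force: [-1.3, -0.1, 0.6]
grip_width: 0.0784
```

```bash
cat > st.py <<'E'
from h import *
from scipy.spatial.transform import Rotation as R
np.set_printoptions(precision=4,suppress=True)
s=robot.read_state(); M=R.from_rotvec(s['orientation']).as_matrix()
print(s['clock'],'tcp',s['ee_pos'],'yaw',np.degrees(np.arctan2(M[1,0],M[0,0])),'z axis',M[:,2],'x axis z',M[2,0],'F',s['ft_force'],'T',s['torque'],'w',s['grip_width'],'q',s['q'])
E
python3 st.py
```

```text
6.7 tcp [ 0.4574 -0.2435  0.0231] yaw -18.192986431031414 z axis [ 0.0167 -0.0218 -0.9996] x axis z 0.022690504146849595 F [-1.2874 -0.0584  0.6187] T [-0.0112  0.1307  0.0119] w 0.07842544157496711 q [-0.4841  0.4502  2.0192 -0.0191  0.6474 -0.1513]
```

Request:
arm_command --pt "-0.35 0.15 -0.2" --pt "0 0 -0.1" --yaw '[0,0]'

```text
clock: 6.9
ee_pos: [0.4545, -0.2425, 0.0215]
orientation: [3.082, -0.494, 0.034]
ft_force: [-0.7, 0.4, -0.1]
grip_width: 0.0781
```

```bash
python3 st.py
```

```text
6.9 tcp [ 0.4545 -0.2425  0.0215] yaw -18.20570595272641 z axis [ 0.0186 -0.0229 -0.9996] x axis z 0.024819056107043175 F [-0.7279  0.3739 -0.0872] T [-0.0965  0.1073 -0.0139] w 0.07808016510376364 q [-0.4849  0.4488  2.028  -0.0194  0.6378 -0.1515]
```

Request:
arm_command --pt "0 0 4" --pt "0 0 4" --pt "0 0 4" --pt "0 0 0" --yaw '[0,0,0,0]'

```text
clock: 7.3
ee_pos: [0.4532, -0.2419, 0.1458]
orientation: [3.083, -0.495, 0.031]
ft_force: [-0.2, -0.8, -0.8]
grip_width: 0.0783
```

```bash
python3 st.py
```

```text
7.3 tcp [ 0.4532 -0.2419  0.1458] yaw -18.226709443875738 z axis [ 0.0168 -0.0219 -0.9996] x axis z 0.022809200712971787 F [-0.249  -0.8439 -0.8475] T [-0.0553  0.0531 -0.0129] w 0.07832692027952842 q [-0.4851  0.25    1.9532 -0.0146  0.9133 -0.1581]
```

Request:
arm_command --pt "0 0 -2" --pt "0 0 -2" --pt "0 0 -2" --pt "0 0 0" --yaw '[0,0,0,0]'

```text
clock: 7.7
ee_pos: [0.4546, -0.2427, 0.0871]
orientation: [3.08, -0.495, 0.043]
ft_force: [-0.6, 0.2, -0.4]
grip_width: 0.0781
```

```bash
python3 st.py
```

```text
7.7 tcp [ 0.4546 -0.2427  0.0871] yaw -18.235869941499928 z axis [ 0.0236 -0.0254 -0.9994] x axis z 0.030390090616505154 F [-0.5745  0.1528 -0.4092] T [-0.0515  0.0678 -0.0475] w 0.07811010375171003 q [-0.4853  0.3354  1.9992 -0.0164  0.7743 -0.1552]
```

Request:
arm_command --pt "0 0 0" --pt "0 0 0" --pt "0 0 0" --pt "0 0 0" --pt "0 0 0" --pt "0 0 0" --yaw '[0,0,0,0,0,0]'

```text
clock: 8.3
ee_pos: [0.4557, -0.2433, 0.0898]
orientation: [3.079, -0.495, 0.047]
ft_force: [1.4, -0.4, 0.7]
grip_width: 0.0779
```

```bash
python3 st.py
```

```text
8.3 tcp [ 0.4557 -0.2433  0.0898] yaw -18.233999228748754 z axis [ 0.0262 -0.0269 -0.9993] x axis z 0.033327573032606125 F [ 1.3971 -0.3584  0.75  ] T [-0.0922  0.114  -0.0192] w 0.07786157225647594 q [-0.4853  0.3316  1.997  -0.0165  0.7773 -0.1552]
```

Request:
arm_command --pt "0 0 1" --pt "0 0 1" --pt "0 0 1" --pt "0 0 1" --pt "0 0 1" --pt "0 0 1" --yaw '[0,0,0,0,0,0]'

```text
clock: 8.9
ee_pos: [0.4556, -0.2432, 0.1551]
orientation: [3.079, -0.495, 0.047]
ft_force: [-0.6, 0.3, 0.5]
grip_width: 0.0779
```

```bash
python3 st.py
```

```text
8.9 tcp [ 0.4556 -0.2432  0.1551] yaw -18.23451924471708 z axis [ 0.0263 -0.0269 -0.9993] x axis z 0.03341948628072032 F [-0.5793  0.3185  0.4742] T [-0.0577  0.0649  0.0077] w 0.07790136042482347 q [-0.4853  0.236   1.9475 -0.0145  0.9223 -0.1582]
```

Request:
arm_command --pt "3.5 -1.9 0" --pt "3.5 -1.9 0" --pt "3.5 -1.9 0" --pt "3.5 -1.9 0" --yaw '[0,0,0,0]'

```text
clock: 9.3
ee_pos: [0.5967, -0.3198, 0.1605]
orientation: [3.079, -0.494, 0.049]
ft_force: [1.1, -0.4, -0.3]
grip_width: 0.0779
```

```bash
python3 st.py
```

```text
9.3 tcp [ 0.5967 -0.3198  0.1605] yaw -18.227575971254 z axis [ 0.0275 -0.0275 -0.9992] x axis z 0.03468718285981866 F [ 1.1141 -0.374  -0.2835] T [-0.0683  0.0793  0.0303] w 0.0778643439660588 q [-0.4882  0.4634  1.5933 -0.0131  1.0478 -0.1634]
```

Request:
arm_command --pt "-3.5 1.9 0" --pt "-3.5 1.9 0" --pt "-3.5 1.9 0" --pt "-3.5 1.9 0" --yaw '[0,0,0,0]'

```text
clock: 9.7
ee_pos: [0.4652, -0.2484, 0.1586]
orientation: [3.077, -0.494, 0.056]
ft_force: [0.7, -0.1, 0.4]
grip_width: 0.0781
```

```bash
python3 st.py
```

```text
9.7 tcp [ 0.4652 -0.2484  0.1586] yaw -18.23689725089333 z axis [ 0.0317 -0.0297 -0.9991] x axis z 0.03942625341924449 F [ 0.6618 -0.08    0.4088] T [ 0.0099  0.1591 -0.0083] w 0.07812209588542182 q [-0.4855  0.2446  1.9267 -0.0143  0.9284 -0.1585]
```

Request:
arm_command --pt "0 0 0" --pt "0 0 0" --pt "0 0 0" --pt "0 0 0" --pt "0 0 0" --pt "0 0 0" --pt "0 0 0" --pt "0 0 0" --pt "0 0 0" --pt "0 0 0" --pt "0 0 0" --pt "0 0 0" --yaw '[-8.5,-8.5,-8.5,-8.5,-8.5,-8.5,-8.5,-8.5,-8.5,-8.5,-8.5,-8.5]'

```text
clock: 10.9
ee_pos: [0.4595, -0.2453, 0.1661]
orientation: [1.513, -2.707, 0.007]
ft_force: [-0.1, 0.3, 0.3]
grip_width: 0.0781
```

```bash
python3 st.py
```

```text
10.9 tcp [ 0.4595 -0.2453  0.1661] yaw -121.58377590237467 z axis [-0.0332 -0.0234 -0.9992] x axis z 0.03729891459532199 F [-0.0902  0.3193  0.3252] T [ 0.035   0.0769 -0.0438] w 0.0780673052263916 q [-0.4686  0.2578  1.8887 -0.0422  1.0146  1.6764]
```

Request:
arm_command --pt "0 0 0" --pt "0 0 0" --pt "0 0 0" --pt "0 0 0" --pt "0 0 0" --pt "0 0 0" --pt "-1 0.5 -3" --pt "0 0 -3" --pt "0 0 3" --pt "0 0 3" --pt "0 0 -3" --pt "0 0 -3" --yaw '[-8.5,-8.5,-8.5,-8.5,-8.5,-8.5,-8.5,0,0,0,0,0]'

```text
clock: 12.1
ee_pos: [0.4532, -0.2423, 0.1149]
orientation: [-0.058, -3.112, -0.018]
ft_force: [1.4, 0.4, -0.3]
grip_width: 0.0779
```

```bash
python3 st.py
```

```text
12.1 tcp [ 0.4532 -0.2423  0.1149] yaw 177.87870400951658 z axis [-0.029   0.0123 -0.9995] x axis z 0.029442842568667305 F [ 1.3808  0.3737 -0.277 ] T [ 0.0227  0.1262 -0.0239] w 0.07794392974431323 q [-0.492   0.3225  1.9351 -0.0036  0.9154  2.6891]
```

Request:
arm_command --pt "0 0 4.5" --pt "0 0 4" --pt "0 0 -1.5" --pt "0 0 -1.5" --pt "0 0 -1.5" --pt "0 0 -1.5" --pt "0 0 -1.5" --pt "0 0 -1.5" --pt "0 0 -1.5" --pt "0 0 -1.5" --pt "0 0 4.5" --pt "0 0 4.5" --yaw '[0,0,0,0,0,0,0,0,0,0,0,0]'

```text
clock: 13.3
ee_pos: [0.441, -0.2357, 0.1502]
orientation: [-0.057, -3.079, -0.044]
ft_force: [0.4, -0.8, 0.9]
grip_width: 0.0781
```

```bash
python3 st.py
```

```text
13.3 tcp [ 0.441  -0.2357  0.1502] yaw 177.91939312525747 z axis [-0.061   0.0296 -0.9977] x axis z 0.06204434691908234 F [ 0.4082 -0.7795  0.9329] T [ 0.0671  0.0302 -0.0132] w 0.07808451108329383 q [-0.492   0.2739  1.9097 -0.0032  1.0258  2.6885]
```

Request:
arm_command --pt "3.5 -1.7 0" --pt "3.5 -1.7 0" --pt "3.5 -1.7 0" --pt "-1.5 0.73 0" --pt "-1.5 0.73 0" --pt "-1.5 0.73 0" --pt "-1.5 0.73 0" --pt "-1.5 0.73 0" --pt "-1.5 0.73 0" --pt "-1.5 0.73 0" --pt "0 0 0" --yaw '[0,0,0,0,0,0,0,0,0,0,0]'

```text
clock: 14.4
ee_pos: [0.4308, -0.2304, 0.1442]
orientation: [-0.057, -3.07, -0.051]
ft_force: [0.0, 0.3, 0.5]
grip_width: 0.0782
```

```bash
python3 st.py
```

```text
14.4 tcp [ 0.4308 -0.2304  0.1442] yaw 177.92802307038812 z axis [-0.0696  0.0343 -0.997 ] x axis z 0.07081628012946962 F [0.0306 0.3151 0.456 ] T [ 0.0921  0.0625 -0.0011] w 0.07822739733131383 q [-0.4921  0.2705  1.9313 -0.0031  1.0173  2.6885]
```

Request:
arm_command --pt "0 0 0" --pt "0 0 0" --pt "0 0 0" --pt "0 0 0" --pt "0 0 0" --yaw '[0,0,0,0,0]'

```text
clock: 14.9
ee_pos: [0.4316, -0.2308, 0.1438]
orientation: [-0.057, -3.071, -0.05]
ft_force: [0.1, 0.4, 0.2]
grip_width: 0.0777
```

```bash
python3 st.py
```

```text
14.9 tcp [ 0.4316 -0.2308  0.1438] yaw 177.92354229435153 z axis [-0.0687  0.0338 -0.9971] x axis z 0.0698762396617712 F [0.1324 0.3911 0.159 ] T [0.0652 0.0494 0.0042] w 0.07768988719642929 q [-0.4921  0.2718  1.9306 -0.0031  1.0157  2.6886]
```

Request:
arm_command --pt "0 0 -1.5" --pt "0 0 -1.5" --pt "0 0 -1.5" --yaw '[0,0,0]'

```text
clock: 15.2
ee_pos: [0.4342, -0.2321, 0.0994]
orientation: [-0.057, -3.076, -0.046]
ft_force: [-0.2, -0.2, 0.3]
grip_width: 0.0779
```

```bash
python3 st.py
```

```text
15.2 tcp [ 0.4342 -0.2321  0.0994] yaw 177.91913366245592 z axis [-0.064   0.0313 -0.9975] x axis z 0.06513641542100315 F [-0.1626 -0.2075  0.3392] T [0.0374 0.052  0.0286] w 0.0778988772653774 q [-0.492   0.3366  1.9615 -0.0033  0.9148  2.689 ]
```

Request:
arm_command --pt "0 0 4.5" --pt "0 0 4.5" --yaw '[0,0]'

```text
clock: 15.4
ee_pos: [0.4296, -0.2296, 0.1829]
orientation: [-0.057, -3.061, -0.058]
ft_force: [0.4, -0.1, -0.6]
grip_width: 0.0781
```

```bash
python3 st.py
```

```text
15.4 tcp [ 0.4296 -0.2296  0.1829] yaw 177.95296719798088 z axis [-0.0789  0.0394 -0.9961] x axis z 0.08034883410764707 F [ 0.3638 -0.0507 -0.6006] T [0.0667 0.0071 0.0397] w 0.07806195698770028 q [-0.492   0.2253  1.892  -0.0029  1.1126  2.6882]
```

Request:
arm_command --pt "0 0 -4.5" --pt "0 0 -4.5" --yaw '[0,0]'

```text
clock: 15.6
ee_pos: [0.4376, -0.2339, 0.1021]
orientation: [-0.057, -3.079, -0.044]
ft_force: [0.1, 0.3, -1.0]
grip_width: 0.078
```

```bash
python3 st.py
```

```text
15.6 tcp [ 0.4376 -0.2339  0.1021] yaw 177.91898135804675 z axis [-0.0608  0.0296 -0.9977] x axis z 0.06187450346315448 F [ 0.1495  0.3283 -1.036 ] T [0.052  0.0677 0.0534] w 0.07801082300113861 q [-0.4919  0.3357  1.9543 -0.0033  0.9192  2.6889]
```

Request:
arm_command --pt "0 0 1.5" --pt "0 0 1.5" --pt "0 0 1.5" --pt "0 0 1.5" --pt "0 0 1.5" --pt "0 0 1.5" --yaw '[0,0,0,0,0,0]'

```text
clock: 16.2
ee_pos: [0.4353, -0.2326, 0.2012]
orientation: [-0.057, -3.071, -0.05]
ft_force: [-0.3, -0.1, -0.5]
grip_width: 0.0784
```

```bash
python3 st.py
```

```text
16.2 tcp [ 0.4353 -0.2326  0.2012] yaw 177.93923323899503 z axis [-0.0689  0.0339 -0.9971] x axis z 0.07006944133455205 F [-0.3227 -0.0573 -0.5168] T [ 0.1629  0.0621 -0.0439] w 0.07836124157231328 q [-0.4918  0.2072  1.8688 -0.0029  1.1423  2.6881]
```

Request:
arm_command --pt "0 0 -4.5" --pt "0 0 -4.5" --pt "0 0 -3" --pt "0 0 1" --pt "0 0 1" --pt "0 0 1" --pt "0 0 1" --pt "0 0 1" --pt "0 0 1" --pt "0 0 1" --pt "0 0 1" --pt "0 0 1" --yaw '[0,0,0,0,0,0,0,0,0,0,0,0]'

```text
clock: 17.4
ee_pos: [0.4462, -0.2384, 0.2026]
orientation: [-0.057, -3.099, -0.029]
ft_force: [-0.4, 0.6, -0.6]
grip_width: 0.078
```

```bash
python3 st.py
```

```text
17.4 tcp [ 0.4462 -0.2384  0.2026] yaw 177.9039709070129 z axis [-0.0419  0.0193 -0.9989] x axis z 0.0425809899196072 F [-0.3584  0.5723 -0.551 ] T [0.0363 0.0739 0.0384] w 0.07802468410541252 q [-0.4917  0.2069  1.864  -0.003   1.1168  2.6882]
```

Request:
arm_command --pt "0 0 -4.5" --pt "0 0 -4.5" --pt "0 0 0.8" --pt "0 0 0.8" --pt "0 0 0.8" --pt "0 0 0.8" --pt "0 0 0.8" --pt "0 0 0.8" --pt "0 0 0.8" --pt "0 0 0.8" --yaw '[0,0,0,0,0,0,0,0,0,0]'

```text
clock: 18.4
ee_pos: [0.4515, -0.2412, 0.1924]
orientation: [-0.058, -3.112, -0.018]
ft_force: [-0.1, 0.3, -0.9]
grip_width: 0.0782
```

```bash
python3 st.py
```

```text
18.4 tcp [ 0.4515 -0.2412  0.1924] yaw 177.89016376283823 z axis [-0.0287  0.0122 -0.9995] x axis z 0.0290925725653022 F [-0.1055  0.3174 -0.8847] T [0.0785 0.0269 0.0337] w 0.07818909607337883 q [-0.4917  0.2192  1.873  -0.0031  1.0805  2.6884]
```

Request:
arm_command --pt "0 0 -4.5" --pt "0 0 -4.5" --pt "0 0 -1.5" --pt "0 0 0.9" --pt "0 0 0.9" --pt "0 0 0.9" --pt "0 0 0.9" --pt "0 0 0.9" --pt "0 0 0.9" --pt "0 0 0.9" --pt "0 0 0.9" --pt "0 0 0.9" --yaw '[0,0,0,0,0,0,0,0,0,0,0,0]'

```text
clock: 19.6
ee_pos: [0.4565, -0.244, 0.183]
orientation: [-0.058, -3.126, -0.007]
ft_force: [-1.4, -0.3, -0.2]
grip_width: 0.0782
```

Request:
arm_command --pt "0 0 -4.5" --pt "0 0 -4.5" --pt "0 0 -1.5" --pt "0 0 0.9" --pt "0 0 0.9" --pt "0 0 0.9" --pt "0 0 0.9" --pt "0 0 0.9" --pt "0 0 0.9" --pt "0 0 0.9" --pt "0 0 0.9" --pt "0 0 0.9" --yaw '[0,0,0,0,0,0,0,0,0,0,0,0]'

```text
clock: 20.8
ee_pos: [0.4615, -0.2467, 0.1734]
orientation: [-0.058, -3.14, 0.004]
ft_force: [-0.1, -0.6, -0.2]
grip_width: 0.0782
```

```bash
python3 st.py
```

```text
20.8 tcp [ 0.4615 -0.2467  0.1734] yaw 177.87829472930437 z axis [-0.0013 -0.0025 -1.    ] x axis z 0.0011864450479633568 F [-0.1076 -0.6092 -0.2297] T [ 0.0496  0.1609 -0.0048] w 0.07819708756053206 q [-0.4917  0.2419  1.8905 -0.0033  1.0092  2.6887]
```

Request:
arm_command --pt "0 0 -4.5" --pt "0 0 -4.5" --pt "0 0 0.9" --pt "0 0 0.9" --pt "0 0 0.9" --pt "0 0 0.9" --pt "0 0 0.9" --pt "0 0 0.9" --pt "0 0 0" --pt "0 0 0" --pt "0 0 0" --pt "0 0 0" --yaw '[0,0,8.5,8.5,8.5,8.5,8.5,8.5,8.5,8.5,8.5,8.5]'

```text
clock: 22.0
ee_pos: [0.463, -0.2474, 0.1418]
orientation: [-2.102, 2.333, 0.001]
ft_force: [0.5, 0.4, 1.4]
grip_width: 0.0782
```

Request:
arm_command --pt "0 0 0" --pt "0 0 0" --pt "0 0 0" --pt "0 0 0" --pt "0 0 0" --pt "0 0 0" --pt "0 0 0" --pt "0 0 0" --pt "0 0 0" --yaw '[8.5,8.5,8.5,8.5,8.5,8.5,8.5,8.5,5]'

```text
clock: 22.9
ee_pos: [0.4628, -0.2474, 0.1447]
orientation: [-3.084, 0.596, 0.005]
ft_force: [0.0, -0.0, -0.5]
grip_width: 0.0784
```

```bash
python3 st.py
```

```text
22.9 tcp [ 0.4628 -0.2474  0.1447] yaw -21.882436484442216 z axis [-0.0032  0.0011 -1.    ] x axis z -0.0033738522711599 F [ 0.0107 -0.0383 -0.5058] T [-0.0539  0.0788  0.0058] w 0.07841200799587117 q [-0.4933  0.2823  1.9102 -0.0006  0.9524 -0.111 ]
```

Request:
arm_command --pt "-0.9 0.55 0" --pt "0 0 -2" --pt "0 0 -2" --pt "0 0 -2" --pt "0 0 -2" --pt "0 0 -2" --yaw '[3.7,0,0,0,0,0]'

```text
clock: 23.5
ee_pos: [0.4562, -0.2431, 0.0467]
orientation: [3.102, -0.486, 0.004]
ft_force: [0.3, -0.3, 0.5]
grip_width: 0.0783
```

```bash
python3 st.py
```

```text
23.5 tcp [ 0.4562 -0.2431  0.0467] yaw -17.79347601152903 z axis [ 0.0025 -0.0022 -1.    ] x axis z 0.0030092154297479165 F [ 0.3171 -0.2556  0.4891] T [-0.0928  0.0542 -0.0236] w 0.07832975110835733 q [-0.492   0.4166  1.9954 -0.0012  0.7264 -0.1805]
```

Request:
arm_command --pt "-0.25 0.12 -1.4" --pt "-0.1 0.05 -1.4" --pt "0 0 -0.1" --yaw '[-0.4,0,0]'

```text
clock: 23.8
ee_pos: [0.4514, -0.2407, 0.0151]
orientation: [3.102, -0.497, -0.002]
ft_force: [-0.2, 0.8, 0.4]
grip_width: 0.0782
```

```bash
python3 st.py
```

```text
23.8 tcp [ 0.4514 -0.2407  0.0151] yaw -18.206168100940623 z axis [-0.0013 -0.0002 -1.    ] x axis z -0.001167248200276489 F [-0.2016  0.8411  0.3577] T [-0.0742  0.0576  0.0122] w 0.07820706844924194 q [-0.4922  0.4669  2.0162 -0.0013  0.6594 -0.1734]
```

Request:
arm_command --pt "0.2 -0.1 0.2" --pt "0 0 0" --yaw '[0,0]'

```text
clock: 24.0
ee_pos: [0.4539, -0.242, 0.018]
orientation: [3.102, -0.497, -0.002]
ft_force: [-0.2, 0.0, 0.2]
grip_width: 0.0781
```

Request:
arm_command --pt "0 0 0" --pt "0 0 0" --pt "0 0 0" --pt "0 0 0" --yaw '[0,0,0,0]' --hand -1

```text
clock: 24.4
ee_pos: [0.4556, -0.2429, 0.0204]
orientation: [3.1, -0.497, 0.004]
ft_force: [-0.3, -0.1, 0.2]
grip_width: 0.0481
```

```bash
python3 st.py
```

```text
24.4 tcp [ 0.4556 -0.2429  0.0204] yaw -18.20312463335586 z axis [ 0.0021 -0.002  -1.    ] x axis z 0.0025995122042267106 F [-0.2606 -0.1289  0.2354] T [-0.069   0.1035  0.0077] w 0.048094664480002436 q [-0.4921  0.4612  2.0072 -0.0013  0.6704 -0.1734]
```

Request:
arm_command --pt "-0.1 0.05 -0.1" --pt "-0.05 0.03 -0.06" --pt "-0.05 0.03 -0.06" --pt "-0.05 0.03 -0.06" --yaw '[0,0,0,0]'

```text
clock: 24.8
ee_pos: [0.4543, -0.2422, 0.0192]
orientation: [3.099, -0.496, 0.008]
ft_force: [-0.8, 0.7, 9.1]
grip_width: 0.0359
```

```bash
python3 st.py
```

```text
24.8 tcp [ 0.4543 -0.2422  0.0192] yaw -18.182361341412133 z axis [ 0.0046 -0.0036 -1.    ] x axis z 0.005531356424687711 F [-0.8439  0.6847  9.1456] T [ 0.0775  0.3969 -0.0063] w 0.03587269457637863 q [-0.4921  0.4605  2.013  -0.0017  0.6622 -0.1734]
```

Request:
arm_command --pt "0 0 1" --pt "0 0 1" --pt "0 0 1.2" --pt "0 0 1.2" --pt "0 0 1.3" --pt "0 0 1.3" --pt "0 0 1.3" --pt "0 0 1.3" --pt "0 0 1.3" --pt "0 0 1.3" --pt "0 0 1.3" --pt "0 0 1" --yaw '[0,0,0,0,0,0,0,0,0,0,0,0]'

```text
clock: 26.0
ee_pos: [0.4511, -0.2404, 0.1768]
orientation: [3.1, -0.496, 0.005]
ft_force: [0.3, 0.3, -3.7]
grip_width: 0.0357
```

```bash
python3 st.py; python3 - <<'E'
from h import *
np.set_printoptions(precision=4,suppress=True)
# spindle square angle from frames with a clear view
for t in ('0','2'):
  for n,P in zip(('top','scene'),cloud([('top','top'+t),('scene','scene'+t)])):
    q=near(P,(.5685,.0157),.022,.073,.095); r=cv2.minAreaRect(q[:,:2].astype(np.float32)); print(t,n,len(q),q.mean(0),r)
E
python3 - <<'E'
import cv2,numpy as np
im=cv2.imread('pics/top0.png')[160:212,285:341]; s=cv2.imread('pics/scene0.png')[197:249,308:364]
cv2.imwrite('pics/c3.png',np.hstack([cv2.resize(x,None,fx=7,fy=7,interpolation=cv2.INTER_CUBIC) for x in (im,s)]))
E
```

```text
26.0 tcp [ 0.4511 -0.2404  0.1768] yaw -18.19098002303994 z axis [ 0.0031 -0.0026 -1.    ] x axis z 0.0037249596288088226 F [ 0.3373  0.3498 -3.7431] T [0.0021 0.0674 0.0267] w 0.03571532663098301 q [-0.492   0.2172  1.9147 -0.001   1.0058 -0.174 ]
0 top 35 [0.567  0.0161 0.0821] ((0.5674231052398682, 0.01611630618572235), (0.018506638705730438, 0.017353126779198647), 12.77715015411377)
0 scene 40 [0.5698 0.0163 0.0819] ((0.5687963962554932, 0.015888119116425514), (0.019201582297682762, 0.017208922654390335), 9.255234718322754)
2 top 37 [0.5667 0.0157 0.0826] ((0.567193329334259, 0.015844404697418213), (0.019672561436891556, 0.017313474789261818), 11.289816856384277)
2 scene 40 [0.5701 0.0162 0.0825] ((0.5684627294540405, 0.01639014109969139), (0.017928991466760635, 0.018403202295303345), 1.73325777053833)
```

View pics/c3.png

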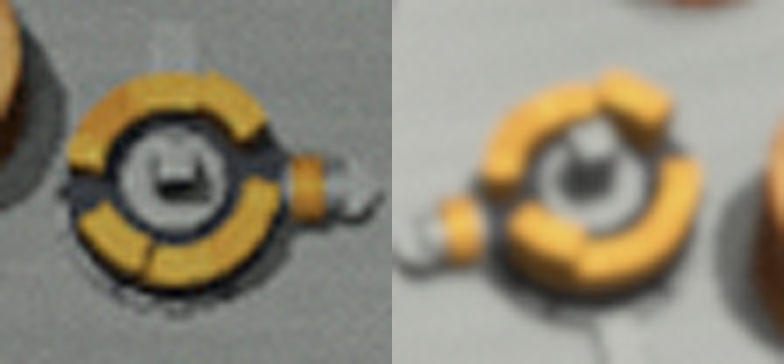

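Request:
arm_command --pt "0.8 1.8 0" --pt "0.8 1.8 0" --pt "0.8 1.8 0" --pt "0.8 1.8 0" --pt "0.8 1.8 0" --pt "0.8 1.8 0" --pt "0.8 1.8 0" --pt "0.8 1.8 0" --pt "0.8 1.8 0" --pt "0.8 1.8 0" --pt "0.8 1.8 0" --pt "0.8 1.8 0" --yaw '[8.5,8.5,8.5,8.5,8.5,8.5,8.5,8.5,8.5,8.5,8.5,8.5]'

```text
clock: 27.2
ee_pos: [0.5477, -0.0178, 0.1859]
orientation: [-2.313, -2.122, -0.013]
ft_force: [-0.2, 0.2, -3.1]
grip_width: 0.0361
```

```bash
python3 st.py
```

```text
27.2 tcp [ 0.5477 -0.0178  0.1859] yaw 85.08090741792896 z axis [ 0.0042  0.0076 -1.    ] x axis z 0.007894991570260176 F [-0.1711  0.1564 -3.139 ] T [ 0.0196 -0.0416 -0.0143] w 0.03612130250863469 q [-0.0403  0.2625  1.8308  0.0089  1.0444 -1.5297]
```

Request:
arm_command --pt "0.8 1.3 -1" --pt "0.7 1.2 -1" --pt "0.5 0.8 -1.5" --pt "0 0 -1.5" --pt "0 0 -0.8" --yaw '[7.5,7,0.6,0,0]'

```text
clock: 27.7
ee_pos: [0.5696, 0.0191, 0.1285]
orientation: [-2.001, -2.42, -0.016]
ft_force: [0.3, 0.4, -3.6]
grip_width: 0.0358
```

```bash
python3 st.py
```

```text
27.7 tcp [0.5696 0.0191 0.1285] yaw 100.83194553429878 z axis [ 0.0053  0.009  -0.9999] x axis z 0.007818582997566437 F [ 0.2565  0.4157 -3.6083] T [ 0.062   0.0404 -0.027 ] w 0.03575817511039158 q [ 0.0253  0.363   1.8342  0.011   0.9389 -1.7409]
```

Request:
arm_command --pt "-0.1 -0.3 0" --pt "0 0 0" --yaw '[0,0]'

```text
clock: 27.9
ee_pos: [0.5672, 0.0156, 0.1272]
orientation: [-2.004, -2.415, -0.013]
ft_force: [0.5, -0.0, -3.3]
grip_width: 0.0361
```

```bash
python3 st.py; python3 - <<'E'
from h import *
np.set_printoptions(precision=4,suppress=True)
grab('top','top3');grab('scene','scene3')
for n,P in zip(('top','scene'),cloud([('top','top3'),('scene','scene3')])):
    q=P[(P[:,0]>.60)&(P[:,0]<.72)&(abs(P[:,1]-.03)<.05)&(P[:,2]>.125)&(P[:,2]<.155)]
    print(n,len(q),q.mean(0), cv2.minAreaRect(q[:,:2].astype(np.float32)),q.max(0))
    print(np.median(q[q[:,0]<.64][:,2]),np.median(q[q[:,0]>.66][:,2]))
im=cv2.imread('pics/scene3.png')[150:300,240:440]; cv2.imwrite('pics/c4.png',cv2.resize(im,None,fx=4,fy=4,interpolation=cv2.INTER_CUBIC))
E
```

```text
27.9 tcp [0.5672 0.0156 0.1272] yaw 100.62541547396546 z axis [ 0.0022  0.0088 -1.    ] x axis z 0.008209750738982639 F [ 0.5426 -0.0105 -3.2836] T [ 0.0622  0.0212 -0.0035] w 0.036080644731801836 q [ 0.0193  0.3629  1.8381  0.0108  0.9383 -1.7433]<stdin>:6: RuntimeWarning: Mean of empty slice.
  ret = um.true_divide(
Traceback (most recent call last):
ValueError: zero-size array to reduction operation maximum which has no identity
```

```bash
python3 - <<'E'
from h import *
np.set_printoptions(precision=4,suppress=True)
grab('scene','scene3')
P=cloud([('scene','scene3')])[0]
q=P[(P[:,0]>.60)&(P[:,0]<.72)&(abs(P[:,1]-.03)<.05)&(P[:,2]>.11)&(P[:,2]<.155)]
if len(q)>5:
    print(len(q),q.mean(0), cv2.minAreaRect(q[:,:2].astype(np.float32)),q.max(0))
    print(np.median(q[q[:,0]<.64][:,2]),np.median(q[q[:,0]>.66][:,2]))
im=cv2.imread('pics/scene3.png')[150:300,240:440]; cv2.imwrite('pics/c4.png',cv2.resize(im,None,fx=4,fy=4,interpolation=cv2.INTER_CUBIC))
E
python3 st.py
```

```text
243 [0.6504 0.0298 0.1426] ((0.6480847597122192, 0.03052527830004692), (0.09644686430692673, 0.019700581207871437), 11.027034759521484) [0.6955 0.0471 0.1477]
0.1437763478100993 0.14323581929321444
28.05 tcp [0.5679 0.0159 0.1278] yaw 100.66926078865697 z axis [ 0.0037  0.009  -1.    ] x axis z 0.008121967713094863 F [ 1.1507 -0.4672 -4.095 ] T [ 0.0096  0.0265 -0.0055] w 0.03550120624100416 q [ 0.0197  0.3623  1.8373  0.011   0.9382 -1.7438]
```

View pics/c4.png

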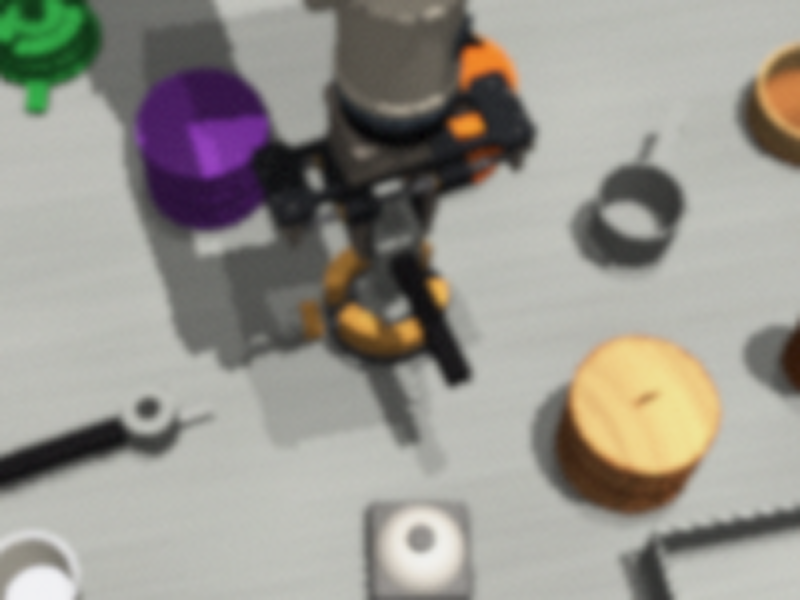

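Request:
arm_command --pt "0.05 0 -1" --pt "0 0 -1" --pt "0 0 -0.3" --yaw '[0,0,0]'

```text
clock: 28.35
ee_pos: [0.5694, 0.0156, 0.1046]
orientation: [-2.006, -2.417, -0.018]
ft_force: [-0.8, 0.2, -3.4]
grip_width: 0.0359
```

```bash
python3 st.py
```

```text
28.35 tcp [0.5694 0.0156 0.1046] yaw 100.60379935249006 z axis [ 0.0069  0.009  -0.9999] x axis z 0.0076126919921495045 F [-0.8042  0.1712 -3.4349] T [0.0076 0.0392 0.0124] w 0.03587933983372338 q [ 0.0191  0.3935  1.8525  0.0115  0.8885 -1.744 ]
```

Request:
arm_command --pt "-0.1 0.04 -0.2" --pt "-0.03 0 -0.3" --pt "-0.03 0 -0.3" --yaw '[0,0,0]'

```text
clock: 28.65
ee_pos: [0.5674, 0.016, 0.0953]
orientation: [-2.006, -2.416, -0.017]
ft_force: [-0.1, -0.7, -4.5]
grip_width: 0.0359
```

```bash
python3 st.py
```

```text
28.65 tcp [0.5674 0.016  0.0953] yaw 100.59830683911765 z axis [ 0.0058  0.009  -0.9999] x axis z 0.007797932914091047 F [-0.1311 -0.6674 -4.4824] T [0.0291 0.0491 0.0029] w 0.035929067008830064 q [ 0.0199  0.4042  1.862   0.0116  0.8695 -1.7433]
```

Request:
arm_command --pt "0.1 0 -0.5" --pt "0 0 -0.5" --pt "0 0 -0.5" --pt "0 0 -0.5" --yaw '[0,0,0,0]'

```text
clock: 29.05
ee_pos: [0.5684, 0.016, 0.0739]
orientation: [-2.006, -2.416, -0.017]
ft_force: [-0.9, -1.6, -2.7]
grip_width: 0.0357
```

```bash
python3 st.py
```

```text
29.05 tcp [0.5684 0.016  0.0739] yaw 100.60467155962843 z axis [ 0.0058  0.009  -0.9999] x axis z 0.00773934287355949 F [-0.946  -1.6241 -2.7352] T [0.0015 0.1203 0.0213] w 0.03565044156827641 q [ 0.02    0.4359  1.8723  0.012   0.8274 -1.744 ]
```

Request:
arm_command --pt "0 0 -0.4" --pt "0 0 -0.3" --pt "0 0 -0.25" --yaw '[0,0,0]'

```text
clock: 29.35
ee_pos: [0.5688, 0.016, 0.0649]
orientation: [-2.006, -2.416, -0.017]
ft_force: [-13.4, -0.2, 41.2]
grip_width: 0.0359
```

```bash
python3 st.py
```

```text
29.35 tcp [0.5688 0.016  0.0649] yaw 100.61207695251773 z axis [ 0.0058  0.009  -0.9999] x axis z 0.007753385634270476 F [-13.402   -0.174   41.2297] T [0.0352 2.2112 0.1387] w 0.035901229097022806 q [ 0.02    0.4496  1.8762  0.0122  0.8099 -1.7444]
```

Request:
arm_command --pt "0 0 0.1" --pt "0 0 0" --pt "0 0 0" --pt "0 0 0" --pt "0 0 0" --yaw '[0,0,0,0,0]' --hand 0.5

```text
clock: 29.85
ee_pos: [0.571, 0.0161, 0.0676]
orientation: [2.005, 2.416, 0.022]
ft_force: [-0.0, -0.1, -0.9]
grip_width: 0.0687
```

Request:
arm_command --pt "0 0 1.2" --pt "0 0 1.2" --pt "0 0 1.2" --pt "0 0 1.2" --pt "0 0 1.2" --pt "0 0 1.2" --pt "0 0 1.2" --yaw '[0,0,0,0,0,0,0]'

```text
clock: 30.55
ee_pos: [0.5706, 0.0161, 0.1587]
orientation: [2.005, 2.416, 0.021]
ft_force: [0.0, -0.1, -0.1]
grip_width: 0.069
```

```bash
python3 st.py; python3 - <<'E'
from h import *
np.set_printoptions(precision=4,suppress=True)
grab('top','top4');grab('scene','scene4')
for n,P in zip(('top','scene'),cloud([('top','top4'),('scene','scene4')])):
    q=P[(P[:,0]>.60)&(P[:,0]<.72)&(abs(P[:,1]-.03)<.06)&(P[:,2]>.06)&(P[:,2]<.1)]
    if len(q)>9: print(n,len(q),q.mean(0), cv2.minAreaRect(q[:,:2].astype(np.float32)),q.max(0),np.median(q[:,2]))
E
```

```text
30.55 tcp [0.5706 0.0161 0.1587] yaw 100.61033018532251 z axis [ 0.0103  0.0091 -0.9999] x axis z 0.007082002815789901 F [ 0.0079 -0.0999 -0.0527] T [ 0.0024 -0.0454 -0.0436] w 0.06898721270795694 q [ 0.02    0.3245  1.8121  0.0107  0.9945 -1.7417]
scene 244 [0.648  0.0278 0.0789] ((0.641344428062439, 0.026975339278578758), (0.11271052062511444, 0.043087877333164215), 27.71494483947754) [0.6978 0.0491 0.0867] 0.08064930066438714
```

Request:
arm_command --pt "1 -0.2 0" --pt "1 -0.2 0" --pt "1 -0.2 0" --pt "1 -0.2 0" --pt "1 -0.2 0" --pt "1 -0.2 0" --pt "1 -0.2 0" --pt "1 -0.2 0" --pt "1 -0.2 0" --pt "0.5 0 0" --pt "0 0 0" --yaw '[-8.5,-8.5,-8.5,-8.5,-8.5,-8.5,-8.5,-8.5,-8.5,-8.5,-5]' --hand -1

```text
clock: 31.75
ee_pos: [0.6669, -0.0027, 0.1544]
orientation: [3.122, 0.249, 0.003]
ft_force: [-0.9, -0.5, 0.8]
grip_width: 0.0001
```

```bash
python3 st.py; python3 - <<'E'
from h import *
np.set_printoptions(precision=4,suppress=True)
grab('top','top5')
P=cloud([('top','top5')])[0]
q=P[(np.hypot(P[:,0]-.5685,P[:,1]-.016)<.033)&(P[:,2]>.085)&(P[:,2]<.105)]
print(len(q),q.mean(0) if len(q) else 0,np.median(q[:,2]) if len(q) else 0, cv2.minAreaRect(q[:,:2].astype(np.float32)) if len(q)>5 else 0)
E
```

```text
31.75 tcp [ 0.6669 -0.0027  0.1544] yaw 9.1197070233279 z axis [ 0.0027 -0.0094 -1.    ] x axis z 0.0011611841790264052 F [-0.8533 -0.5257  0.8295] T [-0.0592  0.0309  0.0083] w 0.00014182882438861232 q [-0.0012  0.4726  1.5926 -0.0107  1.0737 -0.1552]
0 0 0 0
```

Request:
arm_command --pt "0 0 -2" --pt "0 0 -2" --pt "0 0 -2" --pt "0 0 -2" --pt "0 0 -1.5" --pt "0 0 -0.8" --yaw '[0,0,0,0,0,0]'

```text
clock: 32.4
ee_pos: [0.6659, -0.0026, 0.047]
orientation: [3.121, 0.26, 0.002]
ft_force: [-0.1, -0.2, 0.3]
grip_width: 0.0003
```

```bash
python3 st.py
```

```text
32.4 tcp [ 0.6659 -0.0026  0.047 ] yaw 9.526566642893329 z axis [ 0.0023 -0.0094 -1.    ] x axis z 0.0007285850865354343 F [-0.1022 -0.2039  0.2558] T [-0.0365  0.0977  0.0426] w 0.0003063427240560649 q [-0.0011  0.5962  1.6587 -0.0121  0.8845 -0.1597]
```

Request:
arm_command --pt "-0.4 1.0 0" --pt "0.0 0.8 0" --pt "-0.05 0.8 0" --pt "-0.1 0.8 0" --pt "-0.18 0.8 0" --pt "-0.24 0.78 0" --pt "-0.32 0.75 0" --yaw '[0,3,4,5,5,5,5]'

```text
clock: 33.1
ee_pos: [0.6524, 0.0575, 0.0501]
orientation: [2.961, 1.011, 0.008]
ft_force: [0.6, -3.3, -0.4]
grip_width: 0.0004
```

```bash
cat > arc.py <<'E'
from h import *
d=robot.read_state()['ee_pos'][:2]-np.array([.5685,.016]); print('rel cm',np.round(d*100,2),'r',np.hypot(*d)*100,'phi',np.degrees(np.arctan2(d[1],d[0])))
E
python3 st.py; python3 arc.py
```

```text
33.1 tcp [0.6524 0.0575 0.0501] yaw 37.705380641736085 z axis [ 0.0088 -0.0104 -0.9999] x axis z 0.0005911578337342285 F [ 0.6312 -3.3016 -0.4275] T [-0.5427 -0.0002  0.038 ] w 0.0003566706327267643 q [ 0.0917  0.5761  1.6883 -0.0146  0.8695 -0.557 ]
rel cm [8.39 4.15] r 9.363518700750287 phi 26.296737303749612
```

Request:
arm_command --pt "-0.37 0.72 -0.04" --pt "-0.44 0.68 -0.04" --pt "-0.5 0.65 -0.04" --pt "-0.55 0.6 -0.04" --pt "-0.6 0.55 -0.04" --pt "-0.65 0.5 -0.04" --yaw '[5,5,5,5,5,5]'

```text
clock: 33.7
ee_pos: [0.6239, 0.0985, 0.0548]
orientation: [2.571, 1.777, 0.029]
ft_force: [1.1, -0.1, -0.3]
grip_width: 0.0003
```

```bash
python3 st.py; python3 arc.py
```

```text
33.7 tcp [0.6239 0.0985 0.0548] yaw 69.2959626801829 z axis [ 0.0244 -0.0029 -0.9997] x axis z 0.005925506609222725 F [ 1.0976 -0.1243 -0.2732] T [-0.157  -0.1048 -0.0127] w 0.00025112785540538896 q [ 0.1581  0.5338  1.7541 -0.0091  0.83   -1.0453]
rel cm [5.54 8.25] r 9.94130705353174 phi 56.1196425552467
```

Request:
arm_command --pt "-0.8 0.25 -0.15" --pt "-0.85 0.3 -0.15" --pt "-0.85 0.3 -0.1" --pt "-0.8 0.25 -0.1" --yaw '[3,5,5,5]'

```text
clock: 34.1
ee_pos: [0.5931, 0.1135, 0.0549]
orientation: [2.242, 2.175, 0.047]
ft_force: [1.7, -1.6, 0.6]
grip_width: 0.0003
```

```bash
python3 st.py; python3 arc.py
```

```text
34.1 tcp [0.5931 0.1135 0.0549] yaw 88.2687042352934 z axis [ 0.0335  0.0084 -0.9994] x axis z 0.00945930376637866 F [ 1.6724 -1.5646  0.5918] T [-0.0387 -0.1122  0.0635] w 0.0002931721484785756 q [ 0.1854  0.4948  1.8264  0.003   0.7858 -1.3572]
rel cm [2.46 9.75] r 10.0546881715287 phi 75.86517767023726
```

Request:
arm_command --pt "-0.5 -0.05 -0.15" --pt "-0.5 -0.1 -0.1" --yaw '[3,3]'

```text
clock: 34.3
ee_pos: [0.5834, 0.1141, 0.0547]
orientation: [2.116, 2.297, 0.054]
ft_force: [-0.6, 0.6, 0.2]
grip_width: 0.0003
```

```bash
cat > hz.py <<'E'
from h import *
np.set_printoptions(precision=4,suppress=True)
import sys
t=sys.argv[1]; grab('top','top'+t); grab('scene','scene'+t)
for n,P in zip(('top','scene'),cloud([('top','top'+t),('scene','scene'+t)])):
    d=P[:,:2]-np.array([.5685,.016]); r=np.hypot(*d.T); a=np.degrees(np.arctan2(d[:,1],d[:,0]))
    m=(r>.105)&(r<.128)&(a>60)&(a<135)&(P[:,2]>.05)&(P[:,2]<.095); q=P[m]
    if m.sum()>3: print(n,m.sum(),'z',np.median(q[:,2]),'ang mean',a[m].mean(),a[m].min(),a[m].max())
    b=P[(r<.026)&(P[:,2]>.06)&(P[:,2]<.115)]; print(' boss top',len(b),np.median(b[:,2]) if len(b) else 0)
E
python3 st.py; python3 arc.py; python3 hz.py 6
```

```text
34.3 tcp [0.5834 0.1141 0.0547] yaw 94.71050844673003 z axis [ 0.0361  0.0134 -0.9993] x axis z 0.010430476296394426 F [-0.5796  0.5528  0.2067] T [ 0.0414 -0.0637 -0.0078] w 0.00030312450891351397 q [ 0.1866  0.4822  1.8504  0.0093  0.7711 -1.4727]
rel cm [1.49 9.81] r 9.918567742137993 phi 81.3778608467628
 boss top 130 0.09812387500547237
scene 18 z 0.07683141298925616 ang mean 78.93462920834553 78.05758041265034 80.15881576731702
 boss top 220 0.0939662912038084
```

```bash
python3 - <<'E'
import cv2
im=cv2.imread('pics/scene6.png')[170:270,290:400]; cv2.imwrite('pics/c5.png',cv2.resize(im,None,fx=6,fy=6,interpolation=cv2.INTER_CUBIC))
E
```

```text
(no output)
```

View pics/c5.png

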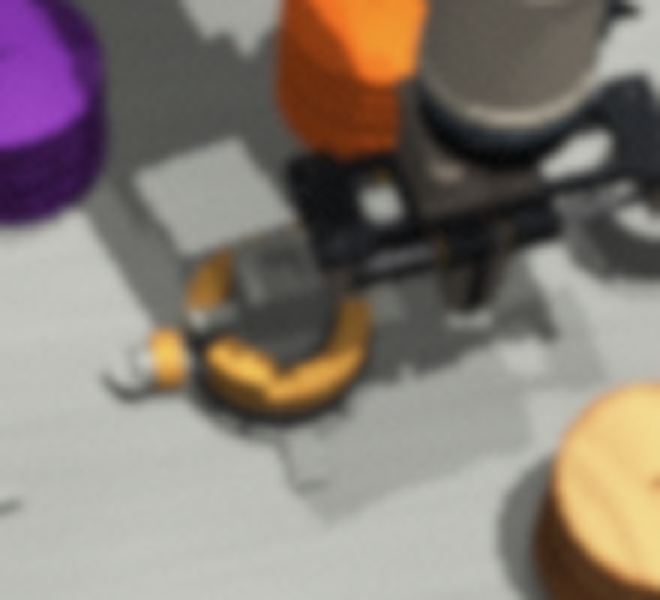

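Request:
arm_command --pt "-0.45 -0.1 -0.1" --pt "-0.35 -0.1 -0.1" --yaw '[3,2]'

```text
clock: 34.6
ee_pos: [0.576, 0.1129, 0.0541]
orientation: [2.017, 2.386, 0.057]
ft_force: [-0.9, 0.2, 0.6]
grip_width: 0.0004
```

```bash
python3 st.py; python3 arc.py; python3 hz.py 7
```

```text
34.6 tcp [0.576  0.1129 0.0541] yaw 99.59835741293122 z axis [ 0.0367  0.0169 -0.9992] x axis z 0.010589049505938 F [-0.8929  0.1617  0.6277] T [ 0.1069 -0.0482 -0.06  ] w 0.00036698542882805175 q [ 0.185   0.4735  1.8682  0.0144  0.7608 -1.5633]
rel cm [0.75 9.69] r 9.72155150766383 phi 85.57045359797073
 boss top 111 0.08615875116146898
scene 12 z 0.07702318322768958 ang mean 83.0693249221733 82.3483788464657 84.19542430490353
 boss top 199 0.08623643823606308
```

Request:
arm_command --pt "0.8 0 0" --pt "1.2 0 0" --pt "1.5 0 0" --pt "0 0 3" --pt "0 0 4" --pt "0 0 4" --pt "2 -4 3" --pt "2 -4.5 0" --pt "2 -4.5 0" --pt "0 -4.5 0" --pt "0 -4.5 0" --pt "0 0 0" --yaw '[0,0,0,0,0,0,0,0,0,0,0,0]'

```text
clock: 35.9
ee_pos: [0.6855, -0.1107, 0.2019]
orientation: [2.024, 2.367, 0.066]
ft_force: [-0.9, 0.1, -0.4]
grip_width: 0.0007
```

```bash
python3 st.py; python3 hz.py 8; python3 - <<'E'
from h import *
np.set_printoptions(precision=4,suppress=True)
for n,P,P0 in zip(('top','scene'),cloud([('top','top8'),('scene','scene8')]),cloud([('top','top0'),('scene','scene0')])):
    q=P[(abs(P[:,0]-.55)<.06)&(P[:,1]>.045)&(P[:,1]<.16)&(P[:,2]>.055)&(P[:,2]<.09)]; print(n,'arm',len(q),q.mean(0),cv2.minAreaRect(q[:,:2].astype(np.float32)),np.median(q[:,2]))
    q=near(P,(.717,.177),.075,.08,.11); c,r=cv2.minEnclosingCircle(q[:,:2].astype(np.float32)); print('basket',c,r,np.median(q[:,2]))
    for k,c,r,z0,z1 in [('timer',(.77,0),.06,.03,.07),('meas',(.515,.248),.1,.04,.08),('bottle',(.68,.348),.06,.12,.17),('orange',(.40,.103),.07,.07,.11),('purple',(.40,-.107),.07,.07,.11),('spare',(.64,-.22),.12,.02,.06)]:
        a=near(P0,c,r,z0,z1);b=near(P,c,r,z0,z1); print(k,len(a),len(b),(b.mean(0)-a.mean(0)) if len(a) and len(b) else '')
a=cv2.imread('pics/scene8.png')[120:320,220:440]; b=cv2.imread('pics/top8.png')[110:250,200:400]
cv2.imwrite('pics/c6.png',cv2.resize(a,None,fx=3,fy=3,interpolation=cv2.INTER_CUBIC))
E
```

```text
35.9 tcp [ 0.6855 -0.1107  0.2019] yaw 98.94785952812748 z axis [ 0.0478  0.0146 -0.9987] x axis z 0.006942194529532167 F [-0.8697  0.1389 -0.3658] T [0.0065 0.0464 0.0023] w 0.0006765125509033884 q [-0.1739  0.4465  1.5224  0.025   1.1281 -1.911 ]
top 50 z 0.07481668037237932 ang mean 99.09600915350853 93.59614226689433 103.95755697466126
 boss top 181 0.08537672405632946
scene 46 z 0.07403432387380454 ang mean 97.10495491022922 92.91872549874853 102.51524844675203
 boss top 93 0.0866109286764638
top arm 248 [0.5559 0.0896 0.0719] ((0.5640263557434082, 0.09535761922597885), (0.09772665053606033, 0.06545732170343399), 89.55548858642578) 0.07345041416270692
basket (0.7183100581169128, 0.17813429236412048) 0.05664564296603203 0.09105846793536054
timer 255 247 [-0.0003  0.0011 -0.0001]
meas 250 239 [-0.0035  0.0045 -0.0005]
bottle 344 344 [ 0.0002 -0.0006 -0.0001]
orange 1015 483 [ 0.0242 -0.0044  0.    ]
purple 1008 0 
spare 412 150 [ 0.0106 -0.0468 -0.0025]
scene arm 242 [0.5595 0.0894 0.0719] ((0.5467267632484436, 0.0877920538187027), (0.06262673437595367, 0.10257869213819504), 20.780044555664062) 0.07438182486664535
basket (0.7177945971488953, 0.17733189463615417) 0.05568011850118637 0.09189502493610491
timer 345 350 [-0.0001 -0.0004 -0.0003]
meas 268 269 [-0.0002  0.0001  0.0001]
bottle 397 400 [ 0.0003 -0.      0.0001]
orange 770 763 [-0.0004 -0.0002  0.0002]
purple 804 0 
spare 562 562 [-0.0008  0.0009 -0.    ]
```

View pics/c6.png

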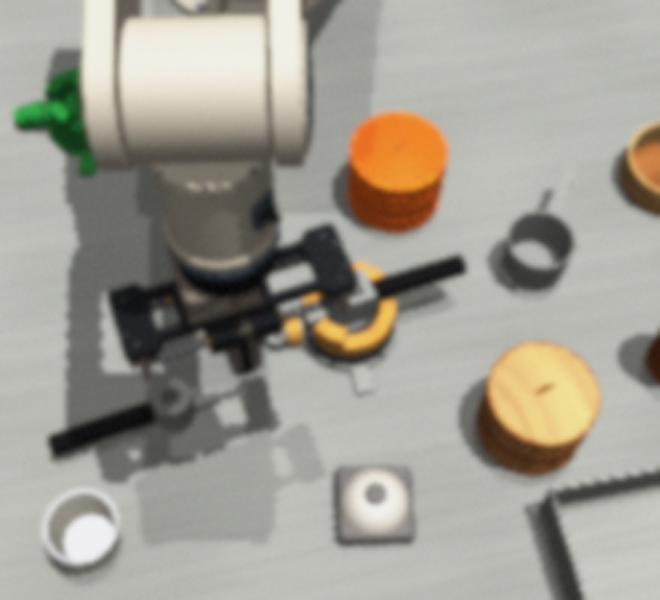

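```bash
python3 - <<'E'
from h import *
for n in ('top','scene'):
    a,b=[near(cloud([(n,n+t)])[0],(.40,-.107),.07,.07,.11) for t in '06']
    print(n,len(a),len(b),b.mean(0)-a.mean(0) if len(b) else '')
print(robot.hand_in())
E
```

```text
top 1008 1010 [-0.00015981  0.00013275 -0.00016333]
scene 804 806 [-1.71339540e-05 -1.03370350e-04 -8.82810241e-05]
the job is handed in; nothing more can be done
None
```

The job is done and handed in at about 36 s of the 70 s allowed. I slid the lidded basket stack clear and fitted the square-bored handle on the low track. After letting go, I pushed it anticlockwise with shut fingers until it dropped into the notch.

**Last checks:**
- **Handle:** the arm's top is at about 74–75 mm (75 expected in the notch) and the boss top at about 86 mm (88 expected). The arm stands at about 1.71 rad from the ear, inside the 1.6–1.9 range.
- **Basket stack:** it stands upright about 219 mm from the valve axis, roughly 33 mm outside the circle the handle's end can reach.
- **Other things:** the timer, bottle, measuring cup, orange basket and spare handle read within about 1 mm of their start in the scene camera. The purple basket was hidden in the last view, but it read unmoved in a clear view just before the handle dropped in. I did not measure the spoon, teacup, open basket or green valve again.

**What disagreed:**
- The top camera's last readings for the orange basket, spare handle and measuring cup did not match. The robot arm hid part of the first two. The measuring cup was off by about 5 mm, which I take to be a measuring-window effect.
- Setting the handle down on the cam briefly read 41 N at the wrist, carried through the held handle, not the gripper's body. I eased off at once.
- The tool slowly tilted as the move rows added up, so I spent about 15 s levelling it again before gripping the handle.

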